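# Load the sample changer and index it one click

## Task

Take the single small amber dropper bottle that stands in the near part of the bench (not the pair far back) and stand it upright in the empty pocket of the sample changer that is at the loading tongue, and let go of it. Then turn the carousel clockwise (seen from above) by one click with its centre handle, so that the bottle stops, still upright, in front of the white reader head, and release the handle.

Things in the scene. Friction and masses are not known exactly. Their poses are not given: they have to be found in the camera images.
- dropper: Amber glass dropper bottle with black bulb, the near one, by a conical flask and a rubber blower (not those in the carousel and far back). Round, 33 mm across, 102 mm tall, 70 g; sides straight up to about 55 mm, then a shoulder; black collar 24 mm across at 62-77 mm, bulb 13 mm above it. Origin: centre of underside, z up the bottle. Grip the collar (70 mm up): the cup hides the lowest 39 mm.
- load_pocket (a point): Centre of the floor, 29 mm above the bench, of the empty pocket at the loading tongue (flat grey plate out of the base); turns with the carousel: a 248 mm disc with six cups 90 mm from its axis, 60 deg apart. Cup: 46 mm wide inside, flaring to 58 at the rim, 39 mm above this point. Neighbours empty, cup opposite full. The white reader head, 72 mm tall, stands outside the disc 60 deg further clockwise.
- handle (a point): Point on the carousel's vertical turning axis, in the black upright bar handle at its hub, 86 mm above the bench. The bar is 60 mm long along this point's x, 14 mm thick along its y, and its top is at 100 mm above the bench; below 56 mm it widens into the hub. It is fixed to the carousel and turns it. At the start its length points at the loading pocket (point's -x).
- carousel (a joint): Angle of the carousel in rad, positive clockwise seen from above; within 0.05 of 0 at the start. A detent holds it at 0 and at each click of 1.047 rad (60 degrees), pulling it home from up to 20 degrees away if it is free; turning takes about 0.2 N m. Turn smoothly: the bottle stands loose.

How it is judged:
By the outcome, as a careful person would: the job done as asked, in the order asked, and still so for the second after the job is handed in, with the robot touching nothing.
It also fails if it takes over 56 s, if anything falls off the work surface, if the arm or the gripper's body presses on something with over 40 N, if the wrist force passes 120 N, or if a joint passes its speed limit or range.

## Robot

A 6-joint arm with a two-finger parallel gripper is mounted at the origin on a cart in front of the work surface, level with it; the furniture and walls round the work are solid. World frame = base frame: x ahead of the robot, y to its left, z up, the work surface at z = 0. Lengths are in m, angles in rad, forces in N, time in s.
With the tool pointing down it reaches from about 0.225 to 0.875 m from the base axis. Payload 3.4 kg.
Tool frame: the origin (TCP) lies between the finger pads; the fingertips stand 25 mm ahead of it and the grasp point (between the pads) lies 6 mm ahead of it; z points along the fingers, y is the line along which they close (so a half turn about z gives the same grasp; the last joint's range is limited). The gripper opens to 85 mm and grips with 20 to 120 N. Pads are 22 mm wide; open, the fingers measure 114 mm over their backs; the gripper's body (76 mm by 85 mm) begins 54 mm behind the grasp point. The pads swing forward as they close: fully open they stand 13 mm farther back than shut.
Start: joints at [-1.296, 0.276, 1.505, -0, 1.361, -0.121], TCP at [0.222, -0.531, 0.256] pointing down, gripper open.
Joint ranges: [-2.89, 2.89], [-0.75, 2.08], [0.22, 2.7], [-1.18, 4.32], [0.11, 2.71], [-2.7, 2.7]. Speed limits (rad/s): [2.57, 2.57, 3.14, 3.14, 3.14, 3.14].

## Interface

Orientations are given as a unit quaternion [w, x, y, z].
In Python, from rig import manip, cams, ticket gives the robot as it stands.
- The arm moves only by the tool step_arm, never from a script. Its argument "increments" is a list of rows, each an object with "dp": the shift along the world's x, y, z each as a share of 0.2 m, from -1 to 1, a list of three; "yaw": the turn about the world's z as a share of 0.15 rad, from -1 to 1; "grip": the opening, from 0 (shut) to 1 (fully open). In form: [{"dp": [tx, ty, tz], "yaw": yaw, "grip": grip}, ...]. A call has 1 to 5 rows; each row shifts and turns the commanded pose from where the row before left it; what a row does not reach is not made up. A row lasts 1/8 s, in which the tool goes at most 62.5 mm and 10.7 degrees, less where a joint would pass 70% of its speed; a pose out of reach is approached as far as the arm can. A call with a number of a shift or a turn outside -1 to 1 is refused whole. A call with a gripper value outside its range is refused whole. The fingers move at their own pace and stop on an object; "squeeze" is the grip in N (left out, the last holds). Time passes only in rows, so rows that do not move let the fingers close. It gives the time, the measured TCP pose, the force, the opening and the grip force at its end, in the units of the state.
- manip.get_state(): the state, without advancing time (a new reading comes with each control period).
- cams.get_image(name): name is "scene" or "top"; returns the picture (420x560x3 uint8, blue, green, red); there is no depth.
- cams.get_calibration(name): a dict with "fx", "fy", "cx", "cy" (pixels), "extrinsics" (4x4, takes a point from camera to world coordinates). Camera axes: x right, y up, looking along -z (the intrinsics and any distortion apply to the point x, -y, -z); pixel columns grow to the right and rows downward; lengths in m; the calibration is good to about 2 mm. A picture is of the moment at which its call begins. get_calibration takes no time and is no camera call.
- ticket.sign_off(): hands the job in; it is judged then, once.
The state is a dict: "clock": time; "qpos": joint angles; "qd": joint speeds; "effort": joint torques, N m; "position": TCP position; "ee_rot": TCP orientation; "contact_force": force on the tool from outside, world axes, zero at the start; "moment": the same for the moment, N m; "width": finger opening in m; "gripper_force": force on a finger pad.
Only numpy, scipy, OpenCV 4.12 (cv2) and the standard library are available. Lean on these libraries where they do the work, as an engineer would, in place of code of your own. Each camera call takes 0.05 s, during which the arm holds its last target. There are 200 camera calls.

## Working session

There is one attempt and no reset: what is moved stays moved. The work goes in short steps, Python scripts to look and compute and a tool call to move; the robot and the scene stay as the last step left them, time stands still between calls to the robot, and variables do not carry over. Pictures are saved under pics/ and viewed, at most 10 in all, crops included, and the job is handed in when it is done.

Besides the shell and the picture viewer there is one more tool, called as name(argument=value, ...), one argument or row to a line, values as JSON. step_arm: Moves the arm, as the interface text tells. Shift numbers are shares of 0.2 m and turn numbers shares of 0.15 rad, none past 1 either way. Its arguments: {"type":"object","properties":{"increments":{"type":"array"},"squeeze":{"type":"number"}},"required":["increments"]}

```bash
mkdir -p pics; cat > h.py <<'E'
import numpy as np, cv2
from rig import manip, cams, ticket
def ray(name,u,v):
    c=cams.get_calibration(name); E=np.array(c["extrinsics"])
    d=E[:3,:3]@np.array([(u-c["cx"])/c["fx"],-(v-c["cy"])/c["fy"],-1.0])
    return E[:3,3],d
def onz(name,u,v,z):
    o,d=ray(name,u,v); return o+d*(z-o[2])/d[2]
def tri(a,b):
    (o1,d1),(o2,d2)=ray(*a),ray(*b)
    s=np.linalg.lstsq(np.c_[d1,-d2],o2-o1,rcond=None)[0]
    p,q=o1+s[0]*d1,o2+s[1]*d2
    return (p+q)/2,np.linalg.norm(p-q)
def proj(name,p):
    c=cams.get_calibration(name); E=np.array(c["extrinsics"])
    q=E[:3,:3].T@(np.array(p)-E[:3,3]); return c["cx"]-c["fx"]*q[0]/q[2], c["cy"]+c["fy"]*q[1]/q[2]
E
python3 - <<'E'
from h import *
for n in("scene","top"):
    cv2.imwrite(f"pics/{n}0.png",cams.get_image(n)); print(cams.get_calibration(n))
print(manip.get_state())
E
```

```text
{'fx': 444.779658667128, 'fy': 444.779658667128, 'cx': 284.44403625549023, 'cy': 206.1545586786697, 'extrinsics': array([[-0.84377008,  0.20627599, -0.49548185, -0.00716333],
       [-0.53612352, -0.36689673,  0.76023573,  0.71740893],
       [-0.0249723 ,  0.90710364,  0.42016589,  0.51799236],
       [ 0.        ,  0.        ,  0.        ,  1.        ]])}
{'fx': 429.39665703419325, 'fy': 429.39665703419325, 'cx': 277.59961956093616, 'cy': 211.32006454724046, 'extrinsics': array([[ 0.02571598,  0.99661208, -0.07812207,  0.46782078],
       [-0.99940881,  0.02741452,  0.02074797, -0.0719558 ],
       [ 0.02281936,  0.07754233,  0.99672788,  1.00934837],
       [ 0.        ,  0.        ,  0.        ,  1.        ]])}
{'clock': 0.1, 'qpos': array([-1.29597474e+00,  2.76520571e-01,  1.50599956e+00, -5.27656208e-06,
        1.36071660e+00, -1.21014505e-01]), 'qd': array([ 0.00050313, -0.00393109, -0.00183666, -0.00110938,  0.00091129,
       -0.00083163]), 'effort': array([ 2.70399214e-03, -4.17695582e+01, -2.46405190e+01,  7.22912273e-05,
        5.80936219e-03, -9.98666025e-06]), 'position': array([ 0.22157566, -0.53012385,  0.25553534]), 'ee_rot': array([-8.19410156e-04,  9.80477634e-01,  1.96628924e-01, -6.57275368e-05]), 'contact_force': array([-0.46051998, -0.39096737, -0.74473278]), 'moment': array([-0.00566083, -0.00216654,  0.02577726]), 'gripper_force': 0.0, 'width': 0.0853458459973865}
```

View pics/scene0.png

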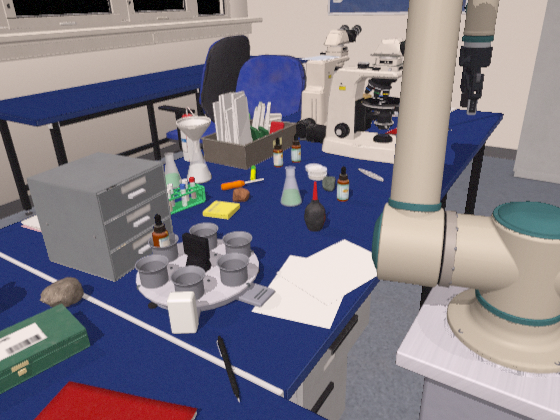

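View pics/top0.png

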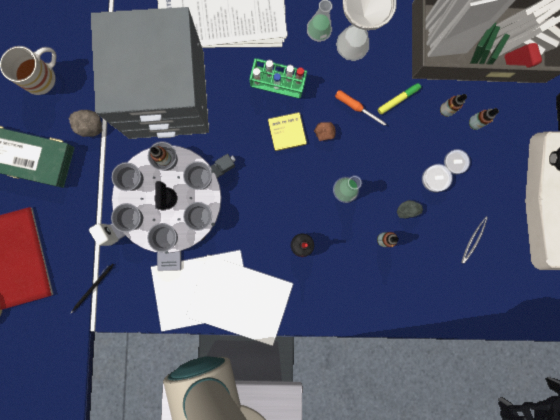

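Scene view: the near bottle is at (343,185), the carousel around (198,270), and the reader head at (183,312). In the top view the bottle is at (388,240), the hub at (167,198), the loading pocket at (163,237) and the reader at (103,235). I'll zoom in on these.

```bash
python3 - <<'E'
import cv2,numpy as np
s=cv2.imread("pics/scene0.png");t=cv2.imread("pics/top0.png")
def c(i,x,y,w,h,k): return cv2.resize(i[y:y+h,x:x+w],(w*k,h*k),interpolation=cv2.INTER_CUBIC)
a=np.hstack([c(t,90,135,133,145,3),c(s,130,205,133,145,3)])   # 3x
b=np.hstack([c(t,365,220,50,40,4),c(s,318,160,50,40,4),np.zeros((160,398,3),np.uint8)])
cv2.imwrite("pics/z1.png",np.vstack([a,b]))
E
```

```text
(no output)
```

View pics/z1.png

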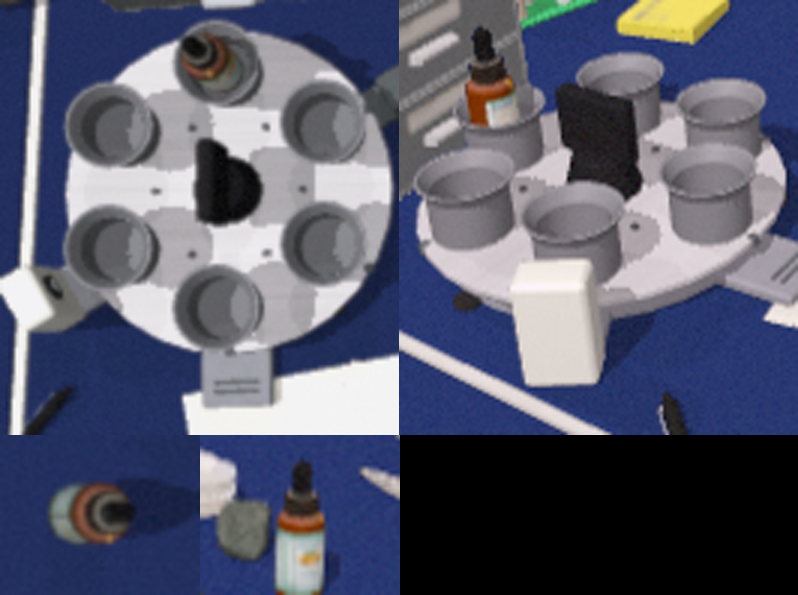

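Crop (3x top, 3x scene): the six rims can be seen in both views, with the loading pocket's rim at top (162,237) / scene (233,265). The bottle's collar is at top (390.5,240) and scene (343.5,177).

```bash
python3 - <<'E'
from h import *
np.set_printoptions(precision=4,suppress=True)
T=np.array([(217,307),(111,246),(112,124),(218,63),(323,121),(322,243)])/3+[90,135]
S=(np.array([(708,180),(573,217),(465,183),(500,112),(620,83),(721,105)])-[399,0])/3+[130,205]
P=[]
for a,b in zip(T,S):
    p,g=tri(("top",*a),("scene",*b)); P.append(p); print("rim",p,g,onz("top",*a,.068),onz("scene",*b,.068))
P=np.array(P);c=P.mean(0);print("centre tri",c,np.linalg.norm((P-c)[:,:2],axis=1))
Q=np.array([onz("top",*a,.068) for a in T]);R=np.array([onz("scene",*a,.068) for a in S])
for X in(Q,R):
    c=X.mean(0); d=X-c; ang=np.degrees(np.arctan2(d[:,1],d[:,0])); print(c,np.linalg.norm(d,axis=1),(ang+60*np.arange(6))%360)
for n,a,b in(("collar",(390.5,239.7),(343.5,176.8)),("bulbtip",(395.8,239.3),(343.4,167.3))):
    print(n,tri(("top",*a),("scene",*b)),onz("top",*a,.07),onz("scene",*b,.07))
# colour check: amber mask of the bottle
for n,(x,y,w,h) in(("top",(365,220,50,40)),("scene",(318,160,50,45))):
    I=cv2.imread(f"pics/{n}0.png")[y:y+h,x:x+w].astype(int)
    dark=(I.max(2)<75)&(I[...,0]-I[...,2]<12)
    m=dark.astype(np.uint8); k,l,st,ce=cv2.connectedComponentsWithStats(m)
    print(n,[(s.tolist(),(q+[x,y]).round(1).tolist()) for s,q in zip(st[1:],ce[1:]) if s[4]>15])
# handle top face in the scene: dark mask
for n,(x,y,w,h) in(("top",(145,170,50,45)),("scene",(175,225,45,50))):
    I=cv2.imread(f"pics/{n}0.png")[y:y+h,x:x+w]
    m=(I.max(2)<70).astype(np.uint8); print(n,[(np.where(r)[0][[0,-1]]+x).tolist() if r.any() else None for r in m][:50:3])
E
```

```text
rim [0.478  0.1603 0.0573] 0.00010044772626484467 [0.478  0.1578 0.068 ] [0.4667 0.1733 0.068 ]
rim [0.5206 0.2389 0.0602] 4.9330423690707387e-05 [0.5202 0.2364 0.068 ] [0.5116 0.247  0.068 ]
rim [0.611  0.2435 0.0582] 9.749412428450146e-05 [0.6096 0.2403 0.068 ] [0.5978 0.2536 0.068 ]
rim [0.6587 0.1674 0.0598] 0.00015822736119806502 [0.6571 0.1653 0.068 ] [0.6466 0.1772 0.068 ]
rim [0.6178 0.0884 0.057 ] 0.0005849849923197238 [0.6163 0.0867 0.068 ] [0.6026 0.1033 0.068 ]
rim [0.5266 0.0846 0.0621] 0.0007904242711102871 [0.5265 0.0838 0.068 ] [0.5192 0.0926 0.068 ]
centre tri [0.5688 0.1638 0.0591] [0.0908 0.0892 0.0902 0.09   0.09   0.0898]
[0.5679 0.1617 0.068 ] [0.0901 0.0886 0.089  0.0892 0.0893 0.0882] [182.518  182.6192 182.1019 182.3332 182.8081 182.    ]
[0.5574 0.1745 0.068 ] [0.0907 0.0858 0.0888 0.0893 0.0843 0.0903] [180.7756 182.3066 182.932  181.7433 182.3723 184.9977]
collar (array([ 0.4852, -0.3421,  0.0675]), np.float64(0.0012995231043847683)) [ 0.4858 -0.3411  0.07  ] [ 0.482  -0.3368  0.07  ]
bulbtip (array([ 0.4868, -0.3453,  0.0944]), np.float64(0.0008201390349619064)) [ 0.4869 -0.3528  0.07  ] [ 0.5156 -0.4062  0.07  ]
top [([25, 12, 8, 13, 53], [393.7, 238.4]), ([21, 15, 4, 9, 16], [387.6, 239.0])]
scene [([21, 7, 9, 13, 70], [342.9, 174.1])]
top [[190, 193], [188, 190], [188, 189], [188, 189], [156, 190], [156, 165], [156, 169], [156, 174], [156, 175], [155, 176], [156, 176], [156, 175], [156, 172], [161, 193], [189, 191]]
scene [None, None, None, [183, 193], [182, 203], [183, 207], [183, 207], [184, 208], [184, 208], [185, 208], [188, 209], [188, 208], [187, 209], [186, 210], [202, 209], [205, 206], None]
```

```bash
python3 - <<'E'
from h import *
out=[]
for n,(x,y,w,h) in(("top",(100,140,110,125)),("scene",(130,210,145,110))):
    k=4 if n=="top" else 4
    I=cv2.imread(f"pics/{n}0.png")[y:y+h,x:x+w]; I=cv2.resize(I,None,fx=3.6 if n=="top" else 2.4*1.14,fy=3.6 if n=="top" else 2.4*1.14,interpolation=cv2.INTER_CUBIC)
    f=I.shape[1]/w
    for i in range(6):
        a=np.radians(182.4-60*i)
        for t in np.linspace(0,6.283,30):
            p=[.568+.09*np.cos(a)+.029*np.cos(t),.162+.09*np.sin(a)+.029*np.sin(t),.068]
            u=proj(n,p); cv2.circle(I,(int((u[0]-x+.5)*f),int((u[1]-y+.5)*f)),1,(0,0,255) ,-1)
    for t in np.linspace(0,6.283,120):
        for z,col in((.0,(0,255,0)),(.029,(255,255,0))):
            u=proj(n,[.568+.124*np.cos(t),.162+.124*np.sin(t),z]); cv2.circle(I,(int((u[0]-x+.5)*f),int((u[1]-y+.5)*f)),1,col,-1)
    out.append(I)
H=max(i.shape[0] for i in out)
out=[np.pad(i,((0,H-i.shape[0]),(0,0),(0,0))) for i in out]
o=np.hstack(out);print(o.shape);cv2.imwrite("pics/z2.png",o[:600,:800])
E
```

```text
(450, 793, 3)
```

View pics/z2.png

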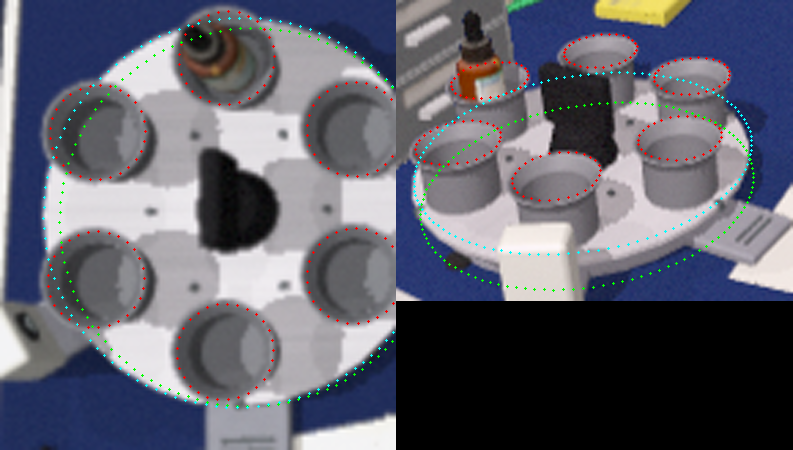

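Drawn at their stated heights, the rims and disc match in both views to within about 1 px. My hand-read scene points were slightly off. That gives the axis at about (0.568, 0.161), the bar at about 2.4°, the load pocket at (0.478, 0.157) and the bottle at (0.486, -0.342).

I'll move above the bottle.

step_arm(
  increments=[
    {"dp": [0.15,0.1,0],"yaw": 0,"grip": 1},
    {"dp": [0.25,0.18,0],"yaw": 0,"grip": 1},
    {"dp": [0.25,0.18,0],"yaw": 0,"grip": 1},
    {"dp": [0.25,0.18,0],"yaw": 0,"grip": 1},
    {"dp": [0.25,0.18,0],"yaw": 0,"grip": 1},
  ],
)

```text
clock: 0.72
position: [0.4529, -0.3652, 0.256]
ee_rot: [-0.0, 0.981, 0.196, -0.0]
contact_force: [0.3, -0.3, 0.2]
width: 0.0853
gripper_force: 0.0
```

step_arm(
  increments=[
    {"dp": [0.15,0.12,0],"yaw": 0,"grip": 0.8},
    {"dp": [0.02,0.005,-0.1],"yaw": 0,"grip": 0.8},
    {"dp": [0,0,-0.1],"yaw": 0,"grip": 0.8},
    {"dp": [0,0,0],"yaw": 0,"grip": 0.8},
    {"dp": [0,0,0],"yaw": 0,"grip": 0.8},
  ],
)

```text
clock: 1.35
position: [0.4858, -0.3419, 0.2168]
ee_rot: [0.0, 0.981, 0.196, 0.0]
contact_force: [-0.3, 0.6, 1.0]
width: 0.0685
gripper_force: 0.0
```

step_arm(
  increments=[
    {"dp": [0,0,-0.15],"yaw": 0,"grip": 0.8},
    {"dp": [0,0,-0.15],"yaw": 0,"grip": 0.8},
    {"dp": [0,0,-0.1],"yaw": 0,"grip": 0.8},
    {"dp": [0,0,0],"yaw": 0,"grip": 0.8},
  ],
)

```text
clock: 1.85
position: [0.4851, -0.3415, 0.1358]
ee_rot: [-0.001, 0.981, 0.196, -0.001]
contact_force: [0.1, 0.3, -0.2]
width: 0.0682
gripper_force: 0.0
```

```bash
python3 - <<'E'
from h import *
a=cams.get_image("scene")[120:210,290:400];b=cams.get_image("top")[190:290,330:440]
f=lambda i:cv2.resize(i,None,fx=3.6,fy=3.6,interpolation=cv2.INTER_CUBIC)
a,b=f(a),f(b); a=np.pad(a,((0,b.shape[0]-a.shape[0]),(0,0),(0,0))); cv2.imwrite("pics/g1.png",np.hstack([a,b]))
E
```

```text
(no output)
```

View pics/g1.png

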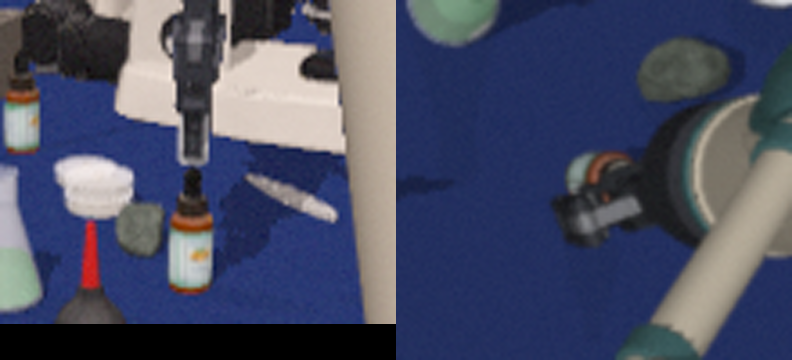

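The scene view shows the fingers straddling the line above the bulb, and the stone is clear. I'll descend and grip.

step_arm(
  increments=[
    {"dp": [0.003,-0.002,-0.08],"yaw": 0,"grip": 0.8},
    {"dp": [0,0,-0.1],"yaw": 0,"grip": 0.8},
    {"dp": [0,0,-0.1],"yaw": 0,"grip": 0.8},
    {"dp": [0,0,0],"yaw": 0,"grip": 0.8},
    {"dp": [0,0,0],"yaw": 0,"grip": 0.5},
  ],
  squeeze=30,
)

```text
clock: 2.58
position: [0.4867, -0.3424, 0.0809]
ee_rot: [0.001, 0.98, 0.197, 0.0]
contact_force: [0.2, 0.5, -1.1]
width: 0.0517
gripper_force: 0.0
```

step_arm(
  increments=[
    {"dp": [0,0,0],"yaw": 0,"grip": 0.35},
    {"dp": [0,0,0],"yaw": 0,"grip": 0.2},
    {"dp": [0,0,0],"yaw": 0,"grip": 0.1},
    {"dp": [0,0,0],"yaw": 0,"grip": 0.1},
    {"dp": [0,0,0],"yaw": 0,"grip": 0.1},
  ],
)

```text
clock: 3.2
position: [0.4877, -0.3432, 0.0818]
ee_rot: [0.002, 0.98, 0.197, 0.001]
contact_force: [2.3, -1.3, 6.4]
width: 0.0277
gripper_force: 27.9
```

The width is 27.7 mm rather than 24, and there is an upward force, so the tips are on the shoulder. I'll reopen, rise 6 mm and regrip.

step_arm(
  increments=[
    {"dp": [0,0,0],"yaw": 0,"grip": 0.5},
    {"dp": [0,0,0],"yaw": 0,"grip": 0.5},
    {"dp": [0,0,0.03],"yaw": 0,"grip": 0.5},
    {"dp": [0,0,0],"yaw": 0,"grip": 0.5},
    {"dp": [0,0,0],"yaw": 0,"grip": 0.4},
  ],
)

```text
clock: 3.82
position: [0.4863, -0.3419, 0.0864]
ee_rot: [0.0, 0.98, 0.197, 0.0]
contact_force: [-0.4, -0.2, -0.6]
width: 0.0342
gripper_force: 0.0
```

step_arm(
  increments=[
    {"dp": [0,0,0],"yaw": 0,"grip": 0.3},
    {"dp": [0,0,0],"yaw": 0,"grip": 0.2},
    {"dp": [0,0,0],"yaw": 0,"grip": 0.1},
    {"dp": [0,0,0],"yaw": 0,"grip": 0.1},
    {"dp": [0,0,0],"yaw": 0,"grip": 0.1},
  ],
)

```text
clock: 4.45
position: [0.4867, -0.3425, 0.0867]
ee_rot: [0.001, 0.98, 0.197, 0.0]
contact_force: [0.5, -1.5, 3.3]
width: 0.023
gripper_force: 26.7
```

```bash
python3 - <<'E'
from h import *
a=cams.get_image("scene")[120:210,290:400];b=cams.get_image("top")[190:290,330:440]
f=lambda i:cv2.resize(i,None,fx=3.6,fy=3.6,interpolation=cv2.INTER_CUBIC)
a,b=f(a),f(b); a=np.pad(a,((0,b.shape[0]-a.shape[0]),(0,0),(0,0))); cv2.imwrite("pics/g2.png",np.hstack([a,b]))
E
```

```text
(no output)
```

View pics/g2.png

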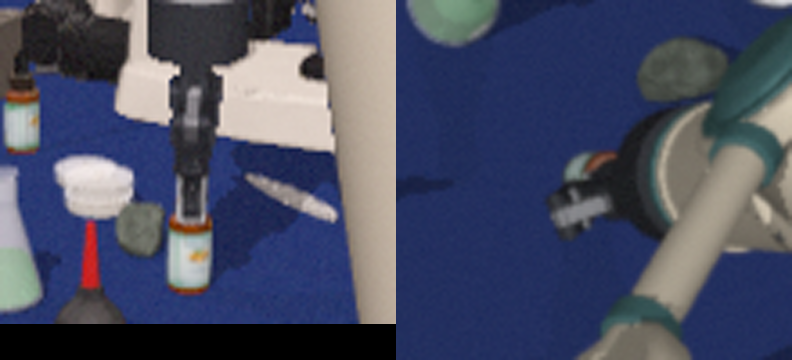

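The width is now 23 mm on the collar and the bottle is upright. I'll lift and carry it while turning to yaw of about π, which keeps the wrist in range for the later turn.

step_arm(
  increments=[
    {"dp": [0,0,0.05],"yaw": 0,"grip": 0.1},
    {"dp": [0,0,0.15],"yaw": 0,"grip": 0.1},
    {"dp": [0,0,0.2],"yaw": 0,"grip": 0.1},
    {"dp": [0,0,0.25],"yaw": 0,"grip": 0.1},
    {"dp": [0,0,0.2],"yaw": 0,"grip": 0.1},
  ],
  squeeze=40,
)

```text
clock: 5.18
position: [0.4857, -0.3409, 0.2579]
ee_rot: [-0.001, 0.98, 0.197, -0.0]
contact_force: [0.4, -1.0, -0.4]
width: 0.0221
gripper_force: 35.2
```

step_arm(
  increments=[
    {"dp": [0,0.05,0.1],"yaw": 0.4,"grip": 0.1},
    {"dp": [0,0.1,0.05],"yaw": 0.8,"grip": 0.1},
    {"dp": [0,0.15,0],"yaw": 1,"grip": 0.1},
    {"dp": [0,0.15,0],"yaw": 1,"grip": 0.1},
    {"dp": [0,0.15,0],"yaw": 1,"grip": 0.1},
  ],
)

```text
clock: 5.8
position: [0.4852, -0.22, 0.2858]
ee_rot: [-0.002, 0.87, 0.493, -0.0]
contact_force: [-0.4, -0.1, -0.4]
width: 0.0224
gripper_force: 35.2
```

step_arm(
  increments=[
    {"dp": [0,0.15,0],"yaw": 1,"grip": 0.1},
    {"dp": [0,0.15,0],"yaw": 1,"grip": 0.1},
    {"dp": [0,0.15,0],"yaw": 1,"grip": 0.1},
    {"dp": [0,0.15,0],"yaw": 1,"grip": 0.1},
    {"dp": [0,0.15,0],"yaw": 1,"grip": 0.1},
  ],
)

```text
clock: 6.42
position: [0.4849, -0.0702, 0.2858]
ee_rot: [-0.002, 0.629, 0.777, -0.0]
contact_force: [-0.1, 0.6, -1.9]
width: 0.0221
gripper_force: 35.2
```

step_arm(
  increments=[
    {"dp": [0,0.15,0],"yaw": 1,"grip": 0.1},
    {"dp": [0,0.15,0],"yaw": 1,"grip": 0.1},
    {"dp": [0,0.15,0],"yaw": 1,"grip": 0.1},
    {"dp": [0,0.15,0],"yaw": 1,"grip": 0.1},
    {"dp": [0,0.15,0],"yaw": 1,"grip": 0.1},
  ],
)

```text
clock: 7.05
position: [0.4847, 0.0793, 0.2858]
ee_rot: [-0.002, 0.301, 0.954, -0.0]
contact_force: [-0.6, 0.8, -0.3]
width: 0.0221
gripper_force: 35.2
```

step_arm(
  increments=[
    {"dp": [0,0.15,0],"yaw": 1,"grip": 0.1},
    {"dp": [0,0.1,0],"yaw": 1,"grip": 0.1},
    {"dp": [0,0.05,0],"yaw": 0.8,"grip": 0.1},
    {"dp": [0,0,0],"yaw": 0.6,"grip": 0.1},
    {"dp": [0,0,0],"yaw": 0,"grip": 0.1},
  ],
)

```text
clock: 7.68
position: [0.4851, 0.1383, 0.2858]
ee_rot: [-0.001, 0.053, 0.999, -0.0]
contact_force: [-0.2, -0.4, -1.1]
width: 0.0226
gripper_force: 35.2
```

step_arm(
  increments=[
    {"dp": [-0.035,0.095,-0.1],"yaw": 0.5,"grip": 0.1},
    {"dp": [0,0,-0.2],"yaw": 0.5,"grip": 0.1},
    {"dp": [0,0,-0.15],"yaw": 0,"grip": 0.1},
    {"dp": [0,0,-0.07],"yaw": 0,"grip": 0.1},
    {"dp": [0,0,0],"yaw": 0,"grip": 0.1},
  ],
)

```text
clock: 8.3
position: [0.4787, 0.1568, 0.1818]
ee_rot: [-0.001, -0.022, 1.0, -0.0]
contact_force: [0.6, 0.9, -0.5]
width: 0.0221
gripper_force: 35.2
```

```bash
python3 - <<'E'
from h import *
s=cams.get_image("scene");t=cams.get_image("top");cv2.imwrite("pics/s3.png",s);cv2.imwrite("pics/t3.png",t)
a=s[170:320,130:290];b=t[150:300,90:250]
f=lambda i:cv2.resize(i,None,fx=2.5,fy=2.5,interpolation=cv2.INTER_CUBIC)
cv2.imwrite("pics/g3.png",np.hstack([f(a),f(b)]))
st=manip.get_state();print(st["position"],st["ee_rot"],st["qpos"])
E
```

```text
[0.48006386 0.15709623 0.18333185] [ 8.55923003e-04 -2.17808927e-02  9.99762379e-01  2.14955921e-04] [ 1.78319140e-01  2.24928513e-01  1.76850447e+00  1.73141636e-04
  1.14640174e+00 -1.43611359e+00]
```

View pics/g3.png

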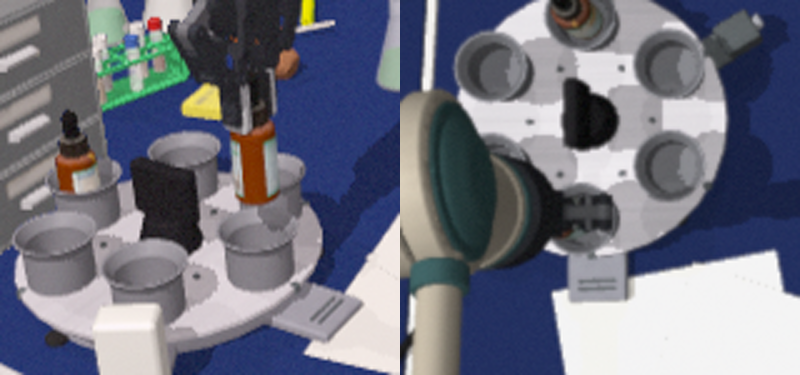

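The scene view shows the bottle axis, column about 233, in line with the load rim at about (233,263), and upright. I'll lower it.

step_arm(
  increments=[
    {"dp": [-0.005,0,-0.07],"yaw": 0,"grip": 0.1},
    {"dp": [0,0,-0.09],"yaw": 0,"grip": 0.1},
    {"dp": [0,0,-0.09],"yaw": 0,"grip": 0.1},
    {"dp": [0,0,-0.04],"yaw": 0,"grip": 0.1},
    {"dp": [0,0,0],"yaw": 0,"grip": 0.1},
  ],
)

```text
clock: 9.02
position: [0.4781, 0.157, 0.124]
ee_rot: [-0.0, -0.022, 1.0, -0.0]
contact_force: [-0.0, 0.3, -0.6]
width: 0.0221
gripper_force: 35.2
```

step_arm(
  increments=[
    {"dp": [0,0,-0.01],"yaw": 0,"grip": 0.1},
    {"dp": [0,0,-0.01],"yaw": 0,"grip": 0.1},
    {"dp": [0,0,0],"yaw": 0,"grip": 0.1},
  ],
)

```text
clock: 9.4
position: [0.4784, 0.157, 0.1205]
ee_rot: [0.0, -0.022, 1.0, 0.0]
contact_force: [0.2, 0.3, -0.2]
width: 0.0223
gripper_force: 35.2
```

step_arm(
  increments=[
    {"dp": [0,0,-0.01],"yaw": 0,"grip": 0.1},
    {"dp": [0,0,-0.01],"yaw": 0,"grip": 0.1},
    {"dp": [0,0,0],"yaw": 0,"grip": 0.1},
  ],
)

```text
clock: 9.78
position: [0.4781, 0.157, 0.1161]
ee_rot: [-0.0, -0.022, 1.0, 0.0]
contact_force: [-0.2, -0.4, -0.7]
width: 0.0219
gripper_force: 35.2
```

step_arm(
  increments=[
    {"dp": [0,0,-0.007],"yaw": 0,"grip": 0.1},
    {"dp": [0,0,0],"yaw": 0,"grip": 0.1},
  ],
)

```text
clock: 10.02
position: [0.4787, 0.1571, 0.1156]
ee_rot: [0.001, -0.022, 1.0, 0.0]
contact_force: [-0.2, 0.6, 4.2]
width: 0.0223
gripper_force: 36.1
```

step_arm(
  increments=[
    {"dp": [0,0,-0.007],"yaw": 0,"grip": 0.1},
    {"dp": [0,0,0],"yaw": 0,"grip": 0.1},
  ],
)

```text
clock: 10.28
position: [0.479, 0.1572, 0.1155]
ee_rot: [0.001, -0.022, 1.0, 0.0]
contact_force: [-2.8, -0.5, 12.6]
width: 0.0225
gripper_force: 38.3
```

It's on the floor at the expected height (0.1155 vs 0.116). I'll ease off and release slowly.

step_arm(
  increments=[
    {"dp": [0,0,0.01],"yaw": 0,"grip": 0.1},
    {"dp": [0,0,0],"yaw": 0,"grip": 0.3},
    {"dp": [0,0,0],"yaw": 0,"grip": 0.45},
    {"dp": [0,0,0],"yaw": 0,"grip": 0.6},
    {"dp": [0,0,0],"yaw": 0,"grip": 0.6},
  ],
)

```text
clock: 10.9
position: [0.4782, 0.157, 0.1153]
ee_rot: [-0.0, -0.022, 1.0, 0.0]
contact_force: [0.8, -0.1, -0.3]
width: 0.0511
gripper_force: 0.0
```

step_arm(
  increments=[
    {"dp": [0,0,0.05],"yaw": 0,"grip": 0.6},
    {"dp": [0,0,0.15],"yaw": 0,"grip": 0.6},
    {"dp": [0,0,0.2],"yaw": 0,"grip": 0.6},
    {"dp": [0,0,0.1],"yaw": 0,"grip": 0.6},
    {"dp": [0,0,0],"yaw": 0,"grip": 0.6},
  ],
)

```text
clock: 11.52
position: [0.4795, 0.1573, 0.2177]
ee_rot: [0.002, -0.022, 1.0, 0.0]
contact_force: [-0.7, 0.8, -0.7]
width: 0.0508
gripper_force: 0.0
```

```bash
python3 - <<'E'
from h import *
s=cams.get_image("scene");t=cams.get_image("top");cv2.imwrite("pics/s4.png",s);cv2.imwrite("pics/t4.png",t)
a=s[170:320,130:290];b=t[150:300,90:250]
f=lambda i:cv2.resize(i,None,fx=2.5,fy=2.5,interpolation=cv2.INTER_CUBIC)
cv2.imwrite("pics/g4.png",np.hstack([f(a),f(b)]))
E
```

```text
(no output)
```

View pics/g4.png

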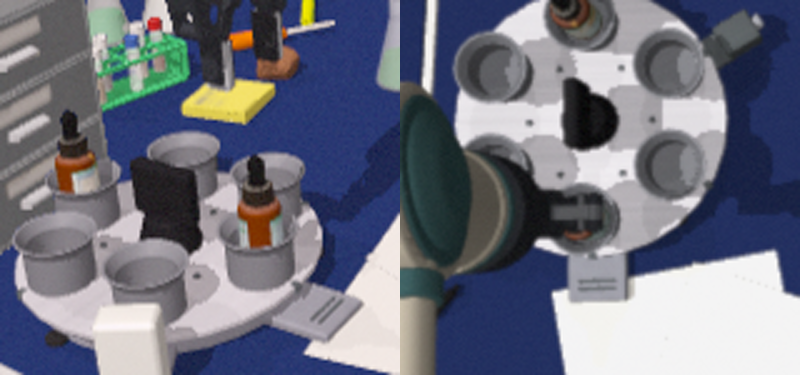

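The bottle stands upright in the loading cup. Before gripping the bar, I'll check its position.

```bash
python3 - <<'E'
from h import *
print("top bar top-face", onz("top",159.7,195.3,.1))
# scene: bar's two top corners in z1 crop (563,85),(637,98)-> front edge
L=[((x-399)/3+130,y/3+205) for x,y in((561,87),(637,100))]
print([onz("scene",*p,.1).round(4) for p in L], [proj("scene",(.568+s*.03,.161+s*.00126+e*.007,.1)) for s in(-1,1) for e in(-1,1)],L)
E
```

```text
top bar top-face [0.56624162 0.15961644 0.1       ]
[array([0.5898, 0.1709, 0.1   ]), array([0.5336, 0.1592, 0.1   ])] [(np.float64(209.81377467379582), np.float64(236.41549917439346)), (np.float64(205.03266645848646), np.float64(239.43118959356437)), (np.float64(186.5065064187175), np.float64(229.84150672454868)), (np.float64(181.5964033043383), np.float64(232.6847633632698))] [(184.0, 234.0), (209.33333333333331, 238.33333333333334)]
```

The bar centre agrees (0.567, 0.160). I'll move over it and down.

step_arm(
  increments=[
    {"dp": [0.1,0.005,0],"yaw": 0,"grip": 0.5},
    {"dp": [0.15,0.005,0],"yaw": 0,"grip": 0.5},
    {"dp": [0.14,0.005,0],"yaw": 0,"grip": 0.5},
    {"dp": [0.055,0,0],"yaw": 0,"grip": 0.5},
    {"dp": [0,0,0],"yaw": 0,"grip": 0.5},
  ],
)

```text
clock: 12.25
position: [0.5668, 0.1598, 0.2142]
ee_rot: [-0.001, -0.022, 1.0, -0.0]
contact_force: [-0.9, -1.0, -0.5]
width: 0.0426
gripper_force: 0.0
```

step_arm(
  increments=[
    {"dp": [0,0,-0.1],"yaw": 0,"grip": 0.5},
    {"dp": [0,0,-0.15],"yaw": 0,"grip": 0.5},
    {"dp": [0,0,-0.13],"yaw": 0,"grip": 0.5},
    {"dp": [0,0,-0.1],"yaw": 0,"grip": 0.5},
    {"dp": [0,0,0],"yaw": 0,"grip": 0.5},
  ],
)

```text
clock: 12.88
position: [0.5646, 0.1598, 0.118]
ee_rot: [-0.003, -0.022, 1.0, -0.0]
contact_force: [-0.4, 0.8, 0.8]
width: 0.0426
gripper_force: 0.0
```

step_arm(
  increments=[
    {"dp": [0.005,0.002,-0.06],"yaw": 0,"grip": 0.5},
    {"dp": [0,0,-0.06],"yaw": 0,"grip": 0.5},
    {"dp": [0,0,0],"yaw": 0,"grip": 0.4},
    {"dp": [0,0,0],"yaw": 0,"grip": 0.3},
    {"dp": [0,0,0],"yaw": 0,"grip": 0.2},
  ],
  squeeze=30,
)

```text
clock: 13.5
position: [0.5686, 0.1621, 0.096]
ee_rot: [0.0, -0.021, 1.0, 0.002]
contact_force: [-0.7, 4.7, -0.7]
width: 0.0174
gripper_force: 2.5
```

step_arm(
  increments=[
    {"dp": [0,0,0],"yaw": 0,"grip": 0.1},
    {"dp": [0,0,0],"yaw": 0,"grip": 0.05},
    {"dp": [0,0,0],"yaw": 0,"grip": 0.05},
    {"dp": [0,0,0],"yaw": 0,"grip": 0.05},
  ],
)

```text
clock: 14.0
position: [0.5685, 0.1636, 0.0961]
ee_rot: [0.001, -0.022, 1.0, 0.003]
contact_force: [-0.6, 8.6, 0.6]
width: 0.0134
gripper_force: 32.2
```

The bar is a few mm further in +y than commanded. I'll re-centre before turning.

step_arm(
  increments=[
    {"dp": [0,0.01,0],"yaw": 0,"grip": 0.05},
    {"dp": [0,0.01,0],"yaw": 0,"grip": 0.05},
    {"dp": [0,0,0],"yaw": 0,"grip": 0.05},
  ],
)

```text
clock: 14.38
position: [0.5685, 0.1637, 0.0961]
ee_rot: [0.0, -0.022, 1.0, -0.001]
contact_force: [-1.1, -2.5, 4.3]
width: 0.0134
gripper_force: 32.9
```

step_arm(
  increments=[
    {"dp": [0,-0.003,0],"yaw": -0.08,"grip": 0.05},
    {"dp": [0,0,0],"yaw": -0.15,"grip": 0.05},
    {"dp": [0,0,0],"yaw": -0.22,"grip": 0.05},
    {"dp": [0,0,0],"yaw": -0.28,"grip": 0.05},
    {"dp": [0,0,0],"yaw": -0.3,"grip": 0.05},
  ],
  squeeze=40,
)

```text
clock: 15.0
position: [0.5685, 0.1638, 0.0961]
ee_rot: [0.0, 0.056, 0.998, 0.0]
contact_force: [-1.7, -0.5, 4.9]
width: 0.0134
gripper_force: 39.8
```

step_arm(
  increments=[
    {"dp": [0,0,0],"yaw": -0.3,"grip": 0.05},
    {"dp": [0,0,0],"yaw": -0.3,"grip": 0.05},
    {"dp": [0,0,0],"yaw": -0.3,"grip": 0.05},
    {"dp": [0,0,0],"yaw": -0.3,"grip": 0.05},
    {"dp": [0,0,0],"yaw": -0.3,"grip": 0.05},
  ],
)

```text
clock: 15.62
position: [0.5685, 0.1639, 0.0961]
ee_rot: [0.0, 0.168, 0.986, 0.0]
contact_force: [-1.0, 0.3, 4.3]
width: 0.0134
gripper_force: 39.7
```

step_arm(
  increments=[
    {"dp": [0,0,0],"yaw": -0.3,"grip": 0.05},
    {"dp": [0,0,0],"yaw": -0.3,"grip": 0.05},
    {"dp": [0,0,0],"yaw": -0.3,"grip": 0.05},
    {"dp": [0,0,0],"yaw": -0.3,"grip": 0.05},
    {"dp": [0,0,0],"yaw": -0.3,"grip": 0.05},
  ],
)

```text
clock: 16.25
position: [0.5686, 0.164, 0.0961]
ee_rot: [0.0, 0.278, 0.961, 0.0]
contact_force: [-1.5, -0.6, 5.6]
width: 0.0138
gripper_force: 39.7
```

step_arm(
  increments=[
    {"dp": [0,0,0],"yaw": -0.3,"grip": 0.05},
    {"dp": [0,0,0],"yaw": -0.3,"grip": 0.05},
    {"dp": [0,0,0],"yaw": -0.3,"grip": 0.05},
    {"dp": [0,0,0],"yaw": -0.3,"grip": 0.05},
    {"dp": [0,0,0],"yaw": -0.3,"grip": 0.05},
  ],
)

```text
clock: 16.88
position: [0.5686, 0.164, 0.0961]
ee_rot: [0.0, 0.384, 0.923, 0.001]
contact_force: [-1.2, -1.0, 5.5]
width: 0.0133
gripper_force: 39.7
```

step_arm(
  increments=[
    {"dp": [0,0,0],"yaw": -0.3,"grip": 0.05},
    {"dp": [0,0,0],"yaw": -0.3,"grip": 0.05},
    {"dp": [0,0,0],"yaw": -0.3,"grip": 0.05},
    {"dp": [0,0,0],"yaw": -0.25,"grip": 0.05},
    {"dp": [0,0,0],"yaw": -0.15,"grip": 0.05},
  ],
)

```text
clock: 17.5
position: [0.5687, 0.1641, 0.0961]
ee_rot: [0.0, 0.472, 0.882, 0.001]
contact_force: [-1.0, -0.6, 4.6]
width: 0.0133
gripper_force: 39.6
```

step_arm(
  increments=[
    {"dp": [0,0,0],"yaw": -0.1,"grip": 0.05},
    {"dp": [0,0,0],"yaw": -0.05,"grip": 0.05},
    {"dp": [0,0,0],"yaw": 0,"grip": 0.05},
    {"dp": [0,0,0],"yaw": 0,"grip": 0.05},
  ],
)

```text
clock: 18.0
position: [0.5687, 0.1641, 0.0961]
ee_rot: [0.0, 0.481, 0.877, 0.001]
contact_force: [-0.1, -0.2, 4.3]
width: 0.0136
gripper_force: 39.6
```

```bash
python3 - <<'E'
from h import *
s=cams.get_image("scene");t=cams.get_image("top")
a=s[170:320,130:290];b=t[150:300,90:250]
f=lambda i:cv2.resize(i,None,fx=2.5,fy=2.5,interpolation=cv2.INTER_CUBIC)
cv2.imwrite("pics/g5.png",np.hstack([f(a),f(b)]))
st=manip.get_state();q=st["ee_rot"];print(2*np.arctan2(q[2],q[1]),st["moment"])
E
```

```text
2.1378395347818553 [-0.04677642  0.06645151  0.02983398]
```

View pics/g5.png

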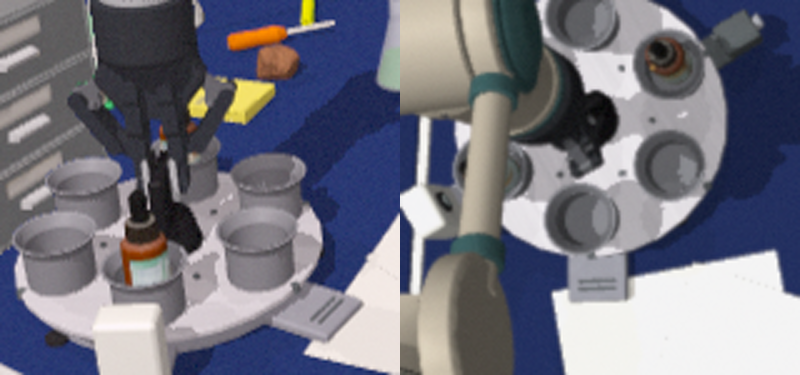

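The scene view shows the bottle upright in the cup in front of the reader head, crop (145,250), with the opposite bottle also standing. The moment is near zero, so it's in the detent. I'll release and lift away.

step_arm(
  increments=[
    {"dp": [0,0,0],"yaw": 0,"grip": 0.2},
    {"dp": [0,0,0],"yaw": 0,"grip": 0.3},
    {"dp": [0,0,0],"yaw": 0,"grip": 0.45},
    {"dp": [0,0,0],"yaw": 0,"grip": 0.45},
    {"dp": [0,0,0.05],"yaw": 0,"grip": 0.45},
  ],
)

```text
clock: 18.73
position: [0.5676, 0.1637, 0.1051]
ee_rot: [-0.001, 0.481, 0.877, -0.001]
contact_force: [-0.1, -0.2, -0.5]
width: 0.0386
gripper_force: 0.0
```

step_arm(
  increments=[
    {"dp": [0,0,0.15],"yaw": 0,"grip": 0.45},
    {"dp": [0,0,0.2],"yaw": 0,"grip": 0.45},
    {"dp": [0,0,0.25],"yaw": 0,"grip": 0.45},
    {"dp": [0,0,0.15],"yaw": 0,"grip": 0.45},
    {"dp": [0,0,0],"yaw": 0,"grip": 0.45},
  ],
)

```text
clock: 19.35
position: [0.5698, 0.1641, 0.2592]
ee_rot: [0.003, 0.481, 0.877, 0.002]
contact_force: [0.0, -0.0, 0.6]
width: 0.0385
gripper_force: 0.0
```

step_arm(
  increments=[
    {"dp": [0,-0.1,0],"yaw": 0,"grip": 0.45},
    {"dp": [0,-0.25,0],"yaw": 0,"grip": 0.45},
    {"dp": [0,-0.25,0],"yaw": 0,"grip": 0.45},
    {"dp": [0,-0.25,0],"yaw": 0,"grip": 0.45},
    {"dp": [0,-0.1,0],"yaw": 0,"grip": 0.45},
  ],
)

```text
clock: 19.98
position: [0.5669, -0.0297, 0.2537]
ee_rot: [-0.002, 0.482, 0.876, -0.001]
contact_force: [-0.1, 0.0, 0.5]
width: 0.0384
gripper_force: 0.0
```

```bash
python3 - <<'E'
from h import *
s=cams.get_image("scene");t=cams.get_image("top")
a=s[170:320,130:290];b=t[150:300,90:250]
f=lambda i:cv2.resize(i,None,fx=2.5,fy=2.5,interpolation=cv2.INTER_CUBIC)
cv2.imwrite("pics/g6.png",np.hstack([f(a),f(b)]))
E
```

```text
(no output)
```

View pics/g6.png

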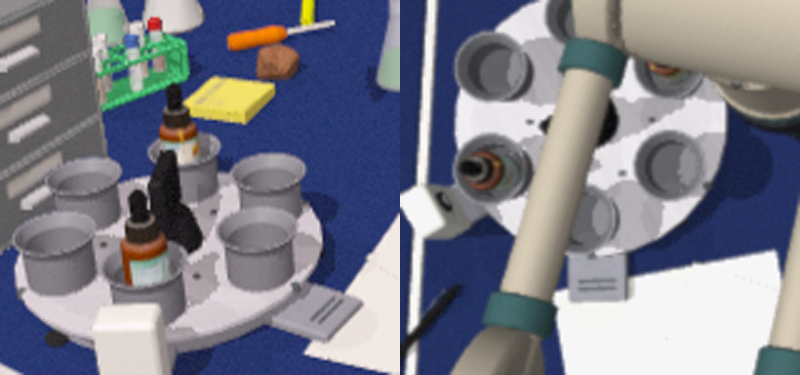

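The bottle is upright at the reader, at crop (145,250) in the scene view and (487,168) in the top view. The carousel is at its click and the arm is clear, so I'll hand in.

```bash
python3 -c "
from rig import ticket; print(ticket.sign_off())"
```

```text
the job is handed in; nothing more can be done
None
```

The job is handed in at about 20 s: the near dropper bottle stands upright in its cup in front of the white reader head, the carousel is one click clockwise, and the handle is released with the arm clear.

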